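# Tip the guide bushes out of their tilt-out bin

### The arm

A 6-joint arm with a two-finger parallel gripper is mounted at the origin on a cart in front of the work surface, level with it; the furniture and walls round the work are solid. World frame = base frame: x ahead of the robot, y to its left, z up, the work surface at z = 0. Lengths are in m, angles in rad, forces in N, time in s.
With the tool pointing down it reaches from about 0.375 to 0.9 m from the base axis. Payload 3.1 kg.
Tool frame: the origin (TCP) lies at the very end of the fingers, on their centre line; the grasp point (between the pads) lies 19 mm behind it (tcp_to_grasp is the distance from the TCP to the grasp point, in m); z points along the fingers, y is the direction in which the jaws open and shut (so a half turn about z gives the same grasp; the last joint's range is limited). The gripper opens to 85 mm and grips with 20 to 120 N. Pads are 22 mm wide; open, the fingers measure 114 mm over their backs; the gripper's body (76 mm by 85 mm) begins 54 mm behind the grasp point. The pads swing forward as they close: fully open they stand 13 mm farther back than shut.
Start: joints at [-1.399, 0.527, 1.433, -0, 1.181, -0.178], TCP at [0.215, -0.587, 0.231] pointing down, gripper open.
Joint ranges: [-3.08, 3.08], [-0.75, 2.2], [0.22, 2.44], [-1.43, 4.57], [0, 2.65], [-2.85, 2.85]. Speed limits (rad/s): [2.79, 2.79, 3.14, 3.14, 3.14, 3.14].

### API

Orientations are given as a unit quaternion [x, y, z, w].
In Python, from station import sense, snapshot, camera_info, sign_off, tcp_to_grasp gives the robot as it stands.
- The arm moves only by the shell command python3 -m inch 'ROWS' [FORCE]. ROWS is JSON, a list of rows, each a list of 3 entries, a list of its own where there are three numbers: the closure, from -1 (fully open) to 1 (shut), so that 0 is half open, then the shift along the tool's x, y, z normalised to -1 to 1, where 1 is 10 cm, then the turn, a rotation vector about the tool's x, y, z normalised to -1 to 1, where 1 is 360 degrees. In form: [[jaw, [dx, dy, dz], [ax, ay, az]], ...]. A call has 1 to 20 rows; each row is the pose to reach, as a shift and turn from the pose commanded when the call began, along the tool's axes at that moment, turning the shorter way round; what a row does not reach only later rows make up. A row lasts 1/10 s, in which the tool goes at most 50 mm and 8.59 degrees, less where a joint would pass 70% of its speed; a pose out of reach is approached as far as the arm can. A call with a number of a shift or a turn outside -1 to 1 is refused whole. A call with a gripper value outside its range is refused whole. The fingers move at their own pace and stop on an object; FORCE is the grip in N (left out, the last holds). Time passes only in rows, so rows that repeat a pose let the fingers close. It gives the time, the measured TCP pose, the force and the opening at its end, in the units of the state.
- sense(): the state, without advancing time (a new reading comes with each control period).
- snapshot(name): name is "scene" or "top" or "wrist"; returns (picture, depth): 400x640x3 uint8, blue, green, red; 400x640 float32, m along the optical axis (not along the pixel's ray), 0 where there is no reading.
- camera_info(name): a dict with "K" (3x3 intrinsics, pixels), "origin" and "orientation" of the camera in the world. Camera axes: x right, y down, z forward; pixel columns grow to the right and rows downward; lengths in m; the calibration is good to about 2 mm. A picture is of the moment at which its call begins: read the wrist's pose just before it. camera_info takes no time and is no camera call; for the wrist camera it gives the pose at the moment of the call.
- sign_off(): hands the job in, once; it reports no verdict.
The state is a dict: "t": time; "q": joint angles; "qd": joint speeds; "tau": joint torques, N m; "tcp_pos": TCP position; "tool_rot": TCP orientation; "force": force on the tool from outside, world axes, zero at the start; "ft_torque": the same for the moment, N m; "finger_gap": opening from 0.0 (shut) to 1.0 (fully open).
Only numpy, scipy, OpenCV 4.12 (cv2) and the standard library are available. Lean on these libraries where they do the work, as an engineer would, in place of code of your own. Each camera call takes 0.05 s, during which the arm holds its last target.

### The job

Two tilt-out bins stand on the worktable. Take the wider one, which holds the two round steel bushes, by the bar at its back, pull it forward over its pivot to its stop so that both bushes tip out into the tray at its foot, and let go. Leave that bin tipped at its stop with the bushes lying in its tray, and leave the narrower bin closed.

Things in the scene. Friction and masses are not known exactly. Their poses are not given: they have to be found in the camera images.
- bush_stand: fixed aluminium stand of the wider bin, 275 x 138 mm. Origin on the table straight under the middle of the bin's pivot axis; x points to its back, y to its left, z up. Pivot axis: parallel to y, 100 mm above the origin. Its catch tray has walls 35 mm high and is inside from x = -161 to +6 mm and y = -65 to +65 mm, floor 4 mm high. Two cheek plates beside the pivot, 118 mm high.
- bush_bin (a joint): hinge of the wider grey bin (124 mm wide, 75 deep, back 80 high, open top, low outward-sloping front): 0 = closed and level, grows as it is pulled forward (to the stand's -x), 1.6 rad = at its stop, lying on its front, mouth over the tray. Stiff (3 to 5 N at the bar); stays where it is left. Starts closed.
- bush_bar (a point): middle of the wider bin's pull bar: round black grip 14 mm thick, 60 mm long between two thin arms, parallel to the stand's y, about 30 mm above and behind the bin's back rim; it can turn between the fingers. From the pivot axis: closed 105 mm behind and 112 mm above it; on a 153 mm circle about it; at the stop 115 mm in front and 102 mm above, 30 mm over the bin's side then uppermost.
- bush_1_mid (a point): centre of one steel bush: a plain ring 30 mm across, bore 16 mm, 22 mm long, 60 g, standing on end on the floor of the wider bin at the start
- bush_2_mid (a point): centre of the other steel bush, just like the first, beside it in the wider bin at the start
- block_bin (a joint): hinge of the narrower bin (80 mm wide, otherwise built alike, on its own stand and holding two small oblong aluminium blocks): 0 = closed; it is to stay closed

How it is judged:
At the end, for the whole second after the job is handed in: The wider bin is tipped to its stop (joint bush_bin above 1.45 of 1.6 rad), both bushes lie in the catch tray of its stand (their centres inside the tray walls and less than 50 mm above the table), and the narrower bin is closed (joint block_bin below 0.15 rad) (value of joint bush_bin above 1.45 rad and x of bush_1_mid in the frame of bush_stand between -0.162 and 0.007 m and y of bush_1_mid in the frame of bush_stand between -0.066 and 0.066 m and height (world z) of each of bush_1_mid, bush_2_mid below 0.05 m and x of bush_2_mid in the frame of bush_stand between -0.162 and 0.007 m and y of bush_2_mid in the frame of bush_stand between -0.066 and 0.066 m and value of joint block_bin below 0.15 rad); the robot touches nothing.
It fails at once if the narrower bin is tipped forward (more than 0.3 rad) (value of joint block_bin above 0.3 rad).
It also fails if it takes over 42 s, if anything falls off the work surface, if the arm or the gripper's body presses on something with over 40 N, if the wrist force passes 120 N, or if a joint passes its speed limit or range.

## Working session

There is one attempt and no reset: what is moved stays moved. The work goes in short steps, Python scripts to look and compute and a shell command to move; the robot and the scene stay as the last step left them, time stands still between calls to the robot, and variables do not carry over. Pictures are saved under pics/ and viewed, and the job is handed in when it is done.

```bash
mkdir -p pics; ls; python3 - <<'E'
from station import *
import cv2
s=sense();print({k:s[k] for k in('t','tcp_pos','tool_rot','finger_gap','force')},tcp_to_grasp)
import numpy as np
for n in('scene','top'):
    p,d=snapshot(n);cv2.imwrite(f'pics/{n}1.png',p);np.save(f'{n}1.npy',d);print(n,camera_info(n))
E
```

```text
pics
{'t': 0.0, 'tcp_pos': array([ 0.21467471, -0.58621025,  0.23033233]), 'tool_rot': array([ 9.84660235e-01,  1.74479336e-01,  7.38757852e-06, -1.08784179e-03]), 'finger_gap': 1.0006261379165078, 'force': array([ 0.02270421,  0.36394021, -0.86418043])} 0.0187
scene {'K': array([[437.3327861 ,   0.        , 314.15355038],
       [  0.        , 437.3327861 , 199.13609507],
       [  0.        ,   0.        ,   1.        ]]), 'origin': array([0.20768004, 0.52511443, 0.81020266]), 'orientation': array([-0.31296112,  0.8752509 , -0.34822756,  0.12136215])}
top {'K': array([[407.39524107,   0.        , 314.44421401],
       [  0.        , 407.39524107, 208.35530563],
       [  0.        ,   0.        ,   1.        ]]), 'origin': array([ 0.5217297 , -0.00498514,  0.97717892]), 'orientation': array([-0.70490753,  0.70629516, -0.03984549,  0.05162223])}
```

View pics/scene1.png

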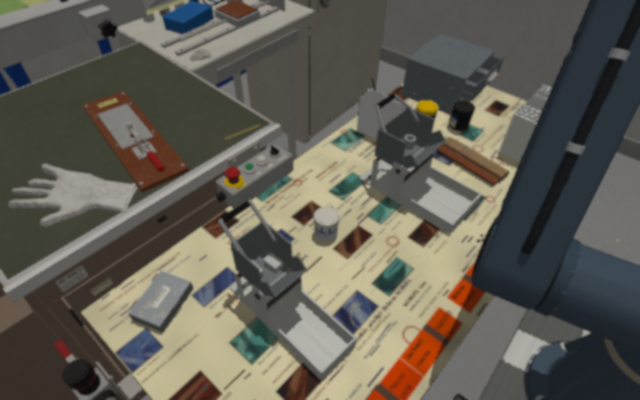

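View pics/top1.png

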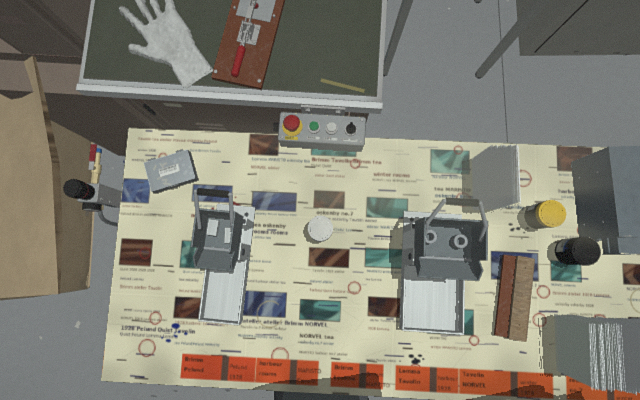

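The top view shows the wider bin on the right, with two ring bushes at about (431,237) and (460,241) and its bar near (458,203). The narrow bin is on the left around (215,240). I'll zoom in and measure next.

```bash
cat > h.py <<'E'
import numpy as np,cv2
from scipy.spatial.transform import Rotation as R
from station import *
def pt(n,u,v,z=None,d=None):
    c=camera_info(n);K=np.array(c['K']);r=np.linalg.inv(K)@[u,v,1]
    Rm=R.from_quat(c['orientation']).as_matrix();o=np.array(c['origin'])
    r=Rm@r
    return o+r*((z-o[2])/r[2] if d is None else d)
def cloud(n,d):
    v,u=np.mgrid[0:400,0:640];c=camera_info(n);K=np.array(c['K'])
    r=np.stack([(u-K[0,2])/K[0,0],(v-K[1,2])/K[1,1],np.ones(u.shape)],-1)*d[...,None]
    return r@R.from_quat(c['orientation']).as_matrix().T+np.array(c['origin'])
E
python3 - <<'E'
from h import *
p=cv2.imread('pics/top1.png');c=p[150:350,370:570];cv2.imwrite('pics/c1.png',cv2.resize(c,(600,600),interpolation=cv2.INTER_CUBIC))
p=cv2.imread('pics/scene1.png');c=p[70:240,340:520];cv2.imwrite('pics/c2.png',cv2.resize(c,None,fx=3.5,fy=3.5,interpolation=cv2.INTER_CUBIC)[:600])
d=np.load('top1.npy');P=cloud('top',d)
m=(P[...,2]>.19)&(P[...,2]<.24);m[:, :390]=0;m[:,500:]=0;m[:150]=0;m[300:]=0
v,u=np.nonzero(m)
for a,b in list(zip(u,v))[::6]: print(a,b,P[b,a].round(3))
E
```

```text
446 198 [ 0.64  -0.24   0.215]
452 198 [ 0.64  -0.251  0.215]
458 198 [ 0.64  -0.262  0.216]
445 199 [ 0.638 -0.239  0.213]
451 199 [ 0.637 -0.248  0.219]
457 199 [ 0.638 -0.26   0.217]
463 199 [ 0.637 -0.271  0.218]
469 199 [ 0.638 -0.283  0.215]
475 199 [ 0.638 -0.295  0.213]
445 200 [ 0.636 -0.237  0.218]
451 200 [ 0.636 -0.248  0.218]
457 200 [ 0.635 -0.259  0.221]
463 200 [ 0.635 -0.27   0.219]
469 200 [ 0.636 -0.283  0.216]
475 200 [ 0.635 -0.293  0.218]
443 201 [ 0.635 -0.236  0.211]
449 201 [ 0.634 -0.244  0.219]
455 201 [ 0.634 -0.255  0.219]
461 201 [ 0.634 -0.267  0.219]
467 201 [ 0.634 -0.278  0.218]
474 201 [ 0.633 -0.29   0.22 ]
480 201 [ 0.634 -0.304  0.214]
444 202 [ 0.632 -0.236  0.214]
450 202 [ 0.632 -0.247  0.217]
456 202 [ 0.632 -0.258  0.218]
462 202 [ 0.632 -0.268  0.219]
468 202 [ 0.632 -0.28   0.218]
474 202 [ 0.632 -0.291  0.217]
480 202 [ 0.632 -0.302  0.217]
444 203 [ 0.631 -0.236  0.214]
450 203 [ 0.63  -0.246  0.218]
456 203 [ 0.63  -0.257  0.218]
462 203 [ 0.63  -0.269  0.217]
468 203 [ 0.63  -0.279  0.219]
474 203 [ 0.63  -0.291  0.218]
480 203 [ 0.63 
[... 462 characters left out ...]
625 -0.225  0.2  ]
480 207 [ 0.623 -0.304  0.211]
439 208 [ 0.622 -0.229  0.205]
483 208 [ 0.622 -0.311  0.208]
480 209 [ 0.62  -0.305  0.209]
436 210 [ 0.618 -0.223  0.205]
482 210 [ 0.618 -0.31   0.206]
437 211 [ 0.617 -0.226  0.202]
484 211 [ 0.616 -0.315  0.203]
480 212 [ 0.615 -0.308  0.201]
433 213 [ 0.614 -0.219  0.198]
482 213 [ 0.613 -0.311  0.203]
434 214 [ 0.612 -0.221  0.198]
484 214 [ 0.611 -0.315  0.2  ]
435 215 [ 0.61  -0.223  0.197]
430 216 [ 0.608 -0.215  0.192]
482 216 [ 0.608 -0.312  0.198]
432 217 [ 0.606 -0.218  0.195]
485 217 [ 0.606 -0.319  0.196]
484 218 [ 0.604 -0.316  0.198]
483 219 [ 0.602 -0.314  0.197]
485 220 [ 0.6   -0.32   0.192]
484 222 [ 0.597 -0.318  0.192]
```

View pics/c1.png

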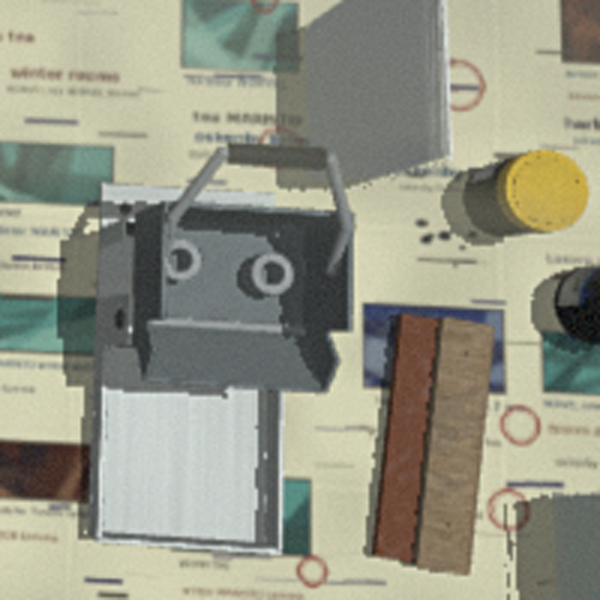

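View pics/c2.png

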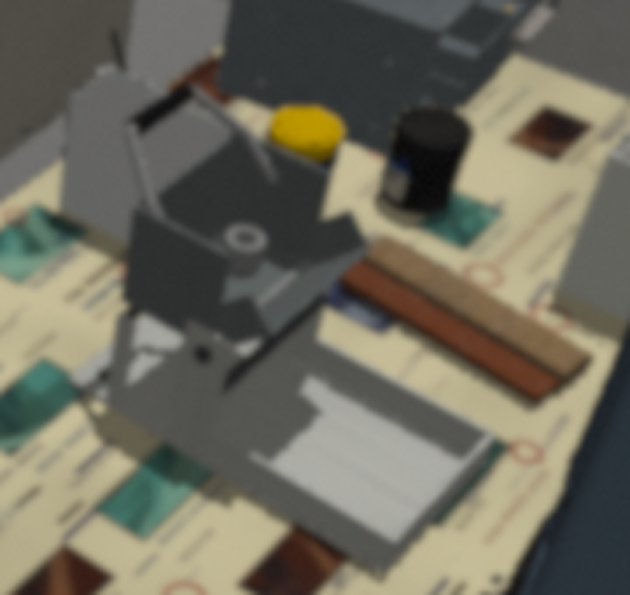

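```bash
python3 - <<'E'
from h import *
d=np.load('top1.npy');P=cloud('top',d);p=cv2.imread('pics/top1.png')
# bar: black & high
g=p.max(2);m=(P[...,2]>.208)&(P[...,2]<.225);m[:, :440]=0;m[:,490:]=0;m[:190]=0;m[215:]=0
for r in range(195,212): print(r,''.join('%4d'%g[r,c] if m[r,c] else '   .' for c in range(438,488,2)))
mb=m&(g<75);v,u=np.nonzero(mb);Q=P[mb];print('bar',Q.mean(0),Q.min(0),Q.max(0),np.polyfit(Q[:,1],Q[:,0],1))
(c,s,a)=cv2.minAreaRect((Q[:,:2]*1000).astype(np.float32));print(c,s,a)
# panel
m=np.zeros(d.shape,bool);m[140:212,462:525]=1
m1=m&(P[...,2]>.03)&~((P[...,2]>.185)&(P[...,0]<.645))
Q=P[m1];print('panel',Q.min(0),Q.max(0),np.percentile(Q,[5,50,95],axis=0))
for r in range(140,215,6): print(r,[tuple((P[r,c]*1000).astype(int)) for c in range(466,526,8)])
# tray walls
m=np.zeros(d.shape,bool);m[250:345,390:475]=1
w=m&(P[...,2]>.027)&(P[...,2]<.042);Q=P[w]
print('tray',Q.min(0),Q.max(0));(c,s,a)=cv2.minAreaRect((Q[:,:2]*1000).astype(np.float32));print(c,s,a)
E
```

```text
195    .   .   .   .   .   .   .   .   .   .   .   .   .   .   .   .   .   .   .   .   .   .   .   .   .
196    .   .   .   .   .   .   .   .   .   .   .   .   .   .   .   .   .   .   .   .   .   .   .   .   .
197    .   .   .   .   .   .   .   .   .   .   .   .   .   .   .   .   .   .   .   .   .   .   .   .   .
198    .   .   .   .  86  89  91  86  97  88 112 115   .   .   .   .   .   .   .   .   .   .   .   .   .
199    .   .   . 148  97  87  86  86  85  88  83  81  85  86  83  86  87  90  90  90   .   .   .   .   .
200    .   . 117 157 101  91  91  93  91  86  95  83  84  88  90  86  80  87  88  81  90   .   .   .   .
201    .   . 124 147 107  93  88  93  91  90  94  93  89  88  89  90  90  84  87  84  88 137   .   .   .
202    . 125 128 137  96  85  87  86  87  86  84  87  91  93  91  89  85  88  84  86  89 151   .   .   .
203    . 119 140 148  89  83  81  84  84  80  86  84  80  89  84  84  87  84  87  81  92 152 134   .   .
204    . 129 134   . 129 121 106 102  91  88  81  85  81  85  85  83  91  86  85  85   . 135 143   .   .
205    . 137 142   .   .   .   .   .   . 147 125 1
[... 171 characters left out ...]
2   .   .   .   .   .   .   .   .   .   .   .   .   .   .   .   .   .   .   . 119 142   .   .
208    .   .   .   .   .   .   .   .   .   .   .   .   .   .   .   .   .   .   .   .   .   . 147   .   .
209    .   .   .   .   .   .   .   .   .   .   .   .   .   .   .   .   .   .   .   .   . 111 148   .   .
210    .   .   .   .   .   .   .   .   .   .   .   .   .   .   .   .   .   .   .   .   .   .   .   .   .
211    .   .   .   .   .   .   .   .   .   .   .   .   .   .   .   .   .   .   .   .   .   .   .   .   .<stdin>:6: RuntimeWarning: Mean of empty slice.
  ret = um.true_divide(
Traceback (most recent call last):
ValueError: zero-size array to reduction operation minimum which has no identity
```

```bash
python3 - <<'E'
from h import *
d=np.load('top1.npy');P=cloud('top',d);p=cv2.imread('pics/top1.png')
g=p.max(2);m=(P[...,2]>.208)&(P[...,2]<.225);m[:, :445]=0;m[:,480:]=0;m[:190]=0;m[207:]=0
Q=P[m&(g<105)];print('bar',Q.mean(0),Q.min(0),Q.max(0))
(c,s,a)=cv2.minAreaRect((Q[:,:2]*1000).astype(np.float32));print(c,s,a)
vx,vy,_,_=cv2.fitLine((Q[:,:2]*1000).astype(np.float32),2,0,.01,.01).ravel();print('dir',vx,vy)
m=np.zeros(d.shape,bool);m[140:197,462:525]=1
Q=P[m&(P[...,2]>.03)];print('panel',Q.min(0),Q.max(0),np.percentile(Q,[5,50,95],axis=0))
for r in range(142,215,8): print(r,[tuple(int(x) for x in P[r,c]*1000) for c in range(466,526,8)])
m=np.zeros(d.shape,bool);m[280:345,390:475]=1
w=m&(P[...,2]>.027)&(P[...,2]<.042);Q=P[w]
print('tray',Q.min(0),Q.max(0));(c,s,a)=cv2.minAreaRect((Q[:,:2]*1000).astype(np.float32));print(c,s,a)
E
```

```text
bar [ 0.63254215 -0.26999313  0.21724797] [ 0.62446001 -0.30251777  0.21030711] [ 0.64011443 -0.23988101  0.22085916]
(632.53173828125, -271.2189025878906) (63.22568130493164, 13.72857666015625) 87.35265350341797
dir 0.07741977 0.9969986
panel [ 0.5217297  -0.43415383  0.03010647] [ 0.7723291  -0.00498514  0.97717892] [[ 0.66482036 -0.42591757  0.04587111]
 [ 0.71495934 -0.3862832   0.10990268]
 [ 0.76534565 -0.36864568  0.11548883]]
142 [(811, -360, 1), (812, -381, -2), (812, -401, -2), (1034, -738, -750), (1034, -773, -752), (1033, -805, -747), (1034, -841, -751), (1032, -873, -745)]
150 [(791, -359, 1), (791, -379, 0), (791, -399, 0), (761, -371, 110), (760, -388, 111), (759, -403, 116), (761, -424, 108), (790, -495, 1)]
158 [(772, -360, -3), (767, -372, 16), (754, -371, 66), (743, -371, 109), (744, -389, 106), (743, -405, 110), (744, -424, 105), (770, -494, 1)]
166 [(752, -358, -1), (747, -371, 17), (736, -370, 66), (725, -370, 109), (726, -388, 107), (725, -403, 111), (724, -420, 112), (751, -494, -1)]
174 [(732, -358, -3), (728, -370, 14), (717, -369, 64), (708, -369, 109), (70
[... 256 characters left out ...]
68, 63), (674, -369, 103), (672, -382, 112), (672, -398, 114), (672, -416, 112), (692, -490, -2)]
198 [(673, -355, -3), (671, -370, 9), (663, -369, 59), (656, -368, 103), (655, -382, 111), (655, -398, 112), (655, -416, 111), (672, -489, -1)]
206 [(653, -354, -2), (624, -292, 213), (624, -307, 212), (645, -385, 60), (645, -403, 60), (653, -448, 0), (653, -469, -3), (653, -487, 0)]
214 [(634, -353, -1), (634, -371, 0), (611, -311, 200), (634, -410, -2), (634, -429, -2), (634, -448, -1), (633, -466, 1), (634, -486, -2)]
tray [ 0.36026879 -0.32857545  0.02708273] [ 0.47970571 -0.18426294  0.03979859]
(423.45013427734375, -257.2515869140625) (139.56234741210938, 120.63419342041016) 86.60205078125
```

The bar's mid is at (0.6325, -0.2705, 0.212), which matches the expected height of 0.212. The stand's yaw is about -3.7°. The bar and the tray agree on that, and the box behind is only 0.11 m high. I'll raise the tool, turn it so the jaws open along the stand's x, and travel.

```bash
python3 -m inch '[[0,[0,0,-0.4],[0,0,-0.02]],[0,[0.1,0,-0.7],[0,0,-0.04]],[0,[0.4,-0.1,-0.7],[0,0,-0.06]],[0,[0.8,-0.2,-0.7],[0,0,-0.08]],[0,[1,-0.3,-0.7],[0,0,-0.1]],[0,[1,-0.3,-0.7],[0,0,-0.12]],[0,[1,-0.3,-0.7],[0,0,-0.14]],[0,[1,-0.3,-0.7],[0,0,-0.16]],[0,[1,-0.3,-0.7],[0,0,-0.184]],[0,[1,-0.3,-0.7],[0,0,-0.184]]]'
cat > rem.py <<'E'
from h import *
import sys
t=np.array([float(a) for a in sys.argv[1:4]]);s=sense();Rm=R.from_quat(s['tool_rot'])
M=Rm.as_matrix();print('t',s['t'],'tcp',s['tcp_pos'].round(4),'F',s['force'].round(1),'gap',s['finger_gap'],'q',s['q'].round(2))
print('yaw of tool y deg',np.degrees(np.arctan2(M[1,1],M[0,1])),'z',M[:,2].round(3),'remaining(10cm)',(Rm.inv().apply(t-s['tcp_pos'])*10).round(3))
E
python3 rem.py .6325 -.2705 .27
```

```text
t: 1.1
tcp_pos: [0.2983, -0.524, 0.3008]
tool_rot: [0.729, 0.684, 0.0, -0.001]
force: [1.1, 0.3, -0.2]
finger_gap: 0.501
t 1.1 tcp [ 0.2983 -0.524   0.3008] F [ 1.1  0.3 -0.2] gap 0.5009193218860719 q [-1.24  0.43  1.4  -0.    1.31 -1.17]
yaw of tool y deg -3.6647405798400725 z [-0.     0.001 -1.   ] remaining(10cm) [2.743 3.173 0.309]
```

```bash
python3 -m inch '[[0,[0.25,0.3,0],[0,0,0]],[0,[0.5,0.6,0],[0,0,0]],[0,[0.85,1,0],[0,0,0]]]'
python3 -m inch '[[0,[0.3,0.35,0],[0,0,0]],[0,[0.6,0.7,0],[0,0,0]],[0,[0.86,1,0],[0,0,0]]]'
python3 -m inch '[[0,[0.3,0.35,0],[0,0,0]],[0,[0.6,0.7,0],[0,0,0]],[0,[0.86,1,0],[0,0,0]],[0,[0.86,1,0],[0,0,0]]]'
python3 rem.py .6325 -.2705 .27
```

```text
t: 1.4
tcp_pos: [0.4011, -0.448, 0.3009]
tool_rot: [0.732, 0.682, -0.0, -0.0]
force: [0.8, 0.0, -0.1]
finger_gap: 0.502
t: 1.7
tcp_pos: [0.5079, -0.3666, 0.301]
tool_rot: [0.73, 0.683, 0.0, -0.0]
force: [1.1, -1.8, -0.2]
finger_gap: 0.502
t: 2.1
tcp_pos: [0.6152, -0.2848, 0.3005]
tool_rot: [0.728, 0.685, 0.001, -0.0]
force: [-0.0, 0.7, -0.0]
finger_gap: 0.5
t 2.1 tcp [ 0.6152 -0.2848  0.3005] F [-0.   0.7 -0. ] gap 0.5003720709847181 q [-0.6   0.54  1.21  0.    1.39 -0.54]
yaw of tool y deg -3.5129912078047405 z [ 0.001  0.002 -1.   ] remaining(10cm) [0.153 0.164 0.306]
```

```bash
python3 -m inch '[[0,[0.15,0.16,0.15],[0,0,0]],[0,[0.15,0.16,0.4],[0,0,0]],[0,[0.15,0.16,0.4],[0,0,0]],[0,[0.15,0.16,0.4],[0,0,0]]]'
python3 rem.py .6325 -.2705 .193
python3 - <<'E'
from h import *
p,d=snapshot('wrist');c=camera_info('wrist');cv2.imwrite('pics/w1.png',p);np.save('w1.npy',d)
p2,_=snapshot('scene');cv2.imwrite('pics/s2.png',cv2.resize(p2[30:230,300:520],None,fx=2.7,fy=2.7))
P=cloud('wrist',d);
Q=(P[...,2]>.208)&(P[...,2]<.223)&(p.max(2)<100)&(abs(P[...,0]-.63)<.03)&(abs(P[...,1]+.27)<.05)
print(Q.sum(),P[Q].mean(0),P[Q].min(0),P[Q].max(0))
E
```

```text
t: 2.5
tcp_pos: [0.6278, -0.2754, 0.2608]
tool_rot: [0.73, 0.683, -0.0, -0.001]
force: [0.0, 0.9, 0.1]
finger_gap: 0.504
t 2.5 tcp [ 0.6278 -0.2754  0.2608] F [0.  0.9 0.1] gap 0.503647489422842 q [-0.58  0.59  1.23 -0.    1.33 -0.51]
yaw of tool y deg -3.776148835332781 z [-0.002  0.001 -1.   ] remaining(10cm) [0.051 0.045 0.678]
2371 [ 0.63326263 -0.26339348  0.21843259] [ 0.61921933 -0.30700582  0.20802546] [ 0.6419973 -0.2264435  0.2226428]
```

View pics/w1.png

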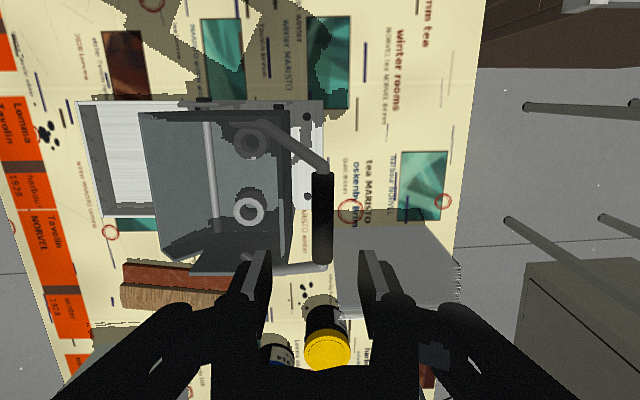

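View pics/s2.png

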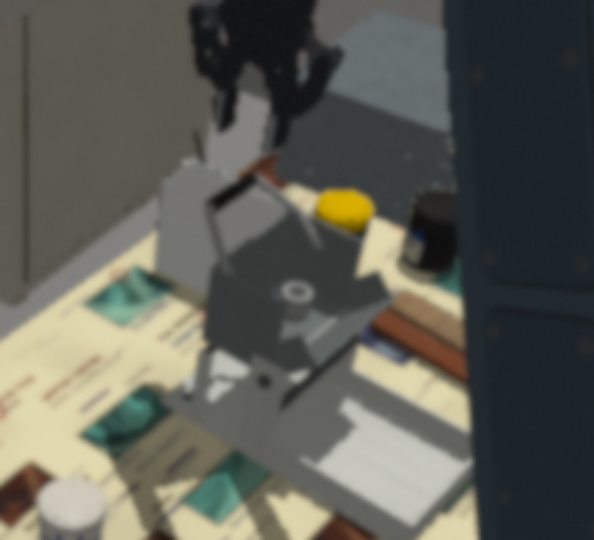

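The wrist view shows the bar vertical from about (324,172) to (323,262), between the two fingers. I'll cast those pixels to check the position.

```bash
python3 - <<'E'
from h import *
d=np.load('w1.npy');P=cloud('wrist',d)
for uv in((324,173),(323,262),(316,218),(332,218),(324,218),(324,190),(323,245)): print(uv,pt('wrist',*uv,z=.215).round(4),P[uv[1],uv[0]].round(4))
E
python3 rem.py .6335 -.268 .193
```

```text
(324, 173) [ 0.6365 -0.2413  0.215 ] [ 0.6365 -0.2405  0.2182]
(323, 262) [ 0.6325 -0.302   0.215 ] [ 0.6325 -0.2986  0.2211]
(316, 218) [ 0.6298 -0.2702  0.215 ] [ 0.6299 -0.2685  0.2194]
(332, 218) [ 0.64   -0.2709  0.215 ] [ 0.6399 -0.2699  0.2174]
(324, 218) [ 0.6349 -0.2706  0.215 ] [ 0.6349 -0.2685  0.2201]
(324, 190) [ 0.6359 -0.252   0.215 ] [ 0.6358 -0.2497  0.2226]
(323, 245) [ 0.6332 -0.2895  0.215 ] [ 0.6332 -0.2864  0.2213]
t 2.6 tcp [ 0.6287 -0.2761  0.2626] F [-0.2  0.6 -0.2] gap 0.5029858902667672 q [-0.58  0.58  1.23 -0.    1.33 -0.51]
yaw of tool y deg -3.768407909169657 z [ 0.002 -0.001 -1.   ] remaining(10cm) [0.085 0.041 0.696]
```

```bash
python3 -m inch '[[0,[0.06,0.05,0.15],[0,0,0]],[0,[0.06,0.05,0.3],[0,0,0]],[0,[0.06,0.05,0.45],[0,0,0]],[0,[0.06,0.05,0.58],[0,0,0]],[0,[0.06,0.05,0.68],[0,0,0]],[0,[0.06,0.05,0.68],[0,0,0]]]' 30
python3 -m inch '[[1,[0,0,0],[0,0,0]],[1,[0,0,0],[0,0,0]],[1,[0,0,0],[0,0,0]],[1,[0,0,0],[0,0,0]],[1,[0,0,0],[0,0,0]],[1,[0,0,0],[0,0,0]]]' 30
python3 rem.py .634 -.27 .193
python3 - <<'E'
from h import *
p,d=snapshot('wrist');cv2.imwrite('pics/w2.png',p)
E
```

```text
t: 3.2
tcp_pos: [0.633, -0.2688, 0.191]
tool_rot: [0.729, 0.684, -0.0, -0.002]
force: [-0.3, 0.0, -0.4]
finger_gap: 0.502
t: 3.8
tcp_pos: [0.6331, -0.2696, 0.1941]
tool_rot: [0.729, 0.684, -0.001, -0.0]
force: [-5.1, -0.9, 5.1]
finger_gap: 0.147
t 3.8 tcp [ 0.6331 -0.2696  0.1941] F [-5.1 -0.9  5.1] gap 0.147362349653901 q [-0.56  0.65  1.29 -0.    1.19 -0.5 ]
yaw of tool y deg -3.656373131533973 z [-0.002 -0.001 -1.   ] remaining(10cm) [-0.003  0.01   0.011]
```

View pics/w2.png

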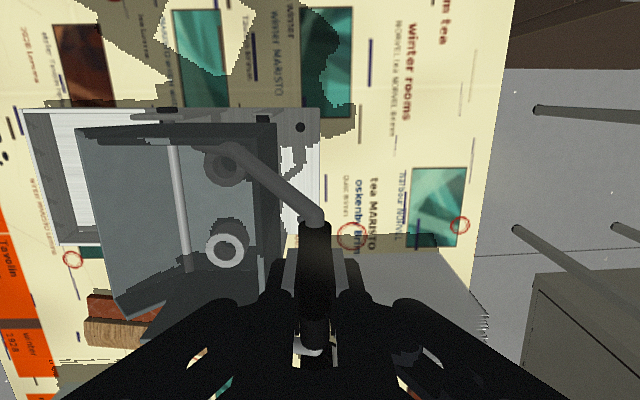

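The bar is held: the opening is about 12.5 mm on a 14 mm bar, and contact forces are low. I'll start along the arc.

```bash
python3 -m inch '[[1,[0,-0.05,-0.045],[0,0,0]],[1,[0,-0.1,-0.085],[0,0,0]],[1,[0,-0.155,-0.125],[0,0,0]],[1,[0,-0.21,-0.165],[0,0,0]],[1,[0,-0.21,-0.165],[0,0,0]]]' 40
python3 rem.py .634 -.27 .193
```

```text
t: 4.35
tcp_pos: [0.6129, -0.2683, 0.2111]
tool_rot: [0.729, 0.684, 0.0, 0.001]
force: [0.9, -1.5, -0.6]
finger_gap: 0.145
t 4.35 tcp [ 0.6129 -0.2683  0.2111] F [ 0.9 -1.5 -0.6] gap 0.14452440607536463 q [-0.58  0.61  1.34 -0.    1.2  -0.52]
yaw of tool y deg -3.6748220157546863 z [ 0.001 -0.001 -1.   ] remaining(10cm) [-0.004  0.212  0.181]
```

```bash
python3 -m inch '[[1,[0,-0.057,-0.036],[0,0,0]],[1,[0,-0.115,-0.069],[0,0,0]],[1,[0,-0.175,-0.099],[0,0,0]],[1,[0,-0.236,-0.126],[0,0,0]],[1,[0,-0.298,-0.151],[0,0,0]],[1,[0,-0.361,-0.174],[0,0,0]],[1,[0,-0.425,-0.193],[0,0,0]],[1,[0,-0.49,-0.21],[0,0,0]],[1,[0,-0.555,-0.223],[0,0,0]],[1,[0,-0.621,-0.234],[0,0,0]],[1,[0,-0.688,-0.242],[0,0,0]],[1,[0,-0.755,-0.248],[0,0,0]],[1,[0,-0.822,-0.25],[0,0,0]],[1,[0,-0.889,-0.249],[0,0,0]],[1,[0,-0.889,-0.249],[0,0,0]]]' 40
python3 rem.py .634 -.27 .193
python3 - <<'E'
from h import *
p,d=snapshot('scene');cv2.imwrite('pics/s3.png',p)
E
```

```text
t: 5.85
tcp_pos: [0.5261, -0.2628, 0.2387]
tool_rot: [0.729, 0.684, 0.002, 0.004]
force: [2.4, 0.5, 9.3]
finger_gap: 0.146
t 5.85 tcp [ 0.5261 -0.2628  0.2387] F [2.4 0.5 9.3] gap 0.14590400973228765 q [-0.65  0.47  1.53  0.    1.14 -0.59]
yaw of tool y deg -3.678005278907612 z [ 0.007 -0.003 -1.   ] remaining(10cm) [-1.000e-03  1.078e+00  4.650e-01]
```

View pics/s3.png

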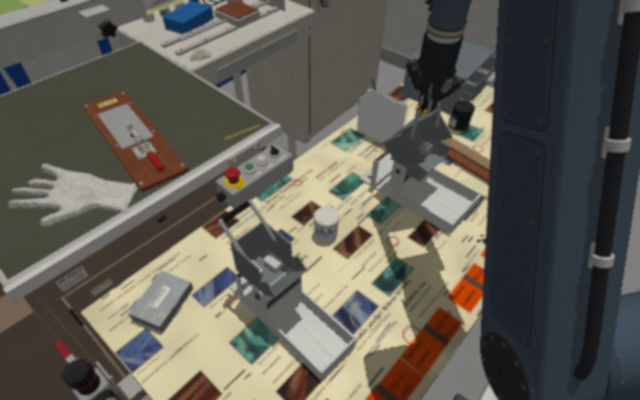

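The bin is about halfway over and the bar is still held. I'll carry on along the arc.

```bash
python3 -m inch '[[1,[0,-0.066,0.004],[0,0,0]],[1,[0,-0.133,0.01],[0,0,0]],[1,[0,-0.2,0.02],[0,0,0]],[1,[0,-0.265,0.032],[0,0,0]],[1,[0,-0.33,0.048],[0,0,0]],[1,[0,-0.395,0.065],[0,0,0]],[1,[0,-0.46,0.086],[0,0,0]],[1,[0,-0.521,0.109],[0,0,0]],[1,[0,-0.583,0.136],[0,0,0]],[1,[0,-0.643,0.165],[0,0,0]],[1,[0,-0.702,0.197],[0,0,0]],[1,[0,-0.76,0.23],[0,0,0]],[1,[0,-0.816,0.267],[0,0,0]],[1,[0,-0.871,0.306],[0,0,0]],[1,[0,-0.871,0.306],[0,0,0]]]' 40
python3 rem.py .634 -.27 .193
python3 - <<'E'
from h import *
p,d=snapshot('scene');cv2.imwrite('pics/s4.png',cv2.resize(p[50:250,320:520],(600,600)))
E
```

```text
t: 7.4
tcp_pos: [0.4363, -0.2569, 0.2037]
tool_rot: [0.729, 0.684, -0.001, -0.001]
force: [0.8, -2.7, 0.6]
finger_gap: 0.147
t 7.4 tcp [ 0.4363 -0.2569  0.2037] F [ 0.8 -2.7  0.6] gap 0.14669399250951462 q [-0.75  0.41  1.76 -0.    0.98 -0.69]
yaw of tool y deg -3.655357476102301 z [-0.002 -0.    -1.   ] remaining(10cm) [-0.005  1.982  0.103]
```

View pics/s4.png

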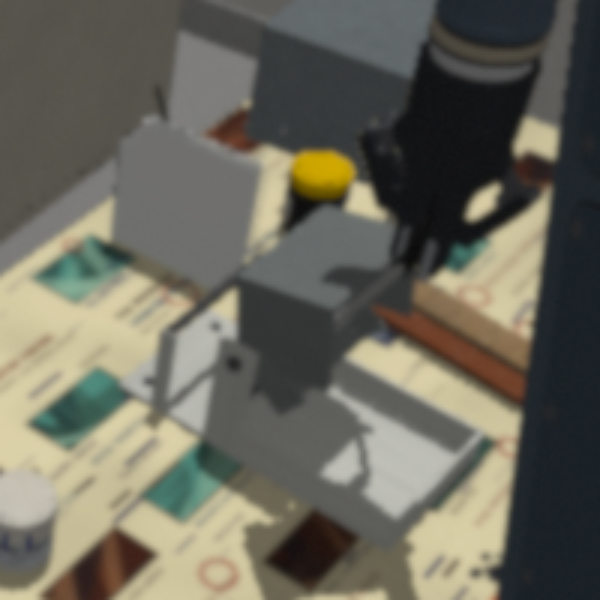

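```bash
python3 -m inch '[[1,[0,-0.053,0.041],[0,0,0]],[1,[0,-0.103,0.085],[0,0,0]],[1,[0,-0.153,0.131],[0,0,0]],[1,[0,-0.2,0.18],[0,0,0]],[1,[0,-0.229,0.212],[0,0,0]],[1,[0,-0.229,0.212],[0,0,0]]]' 40
python3 rem.py .634 -.27 .193
python3 -m inch '[[1,[0,-0.02,0.022],[0,0,0]],[1,[0,-0.02,0.022],[0,0,0]]]' 40
python3 rem.py .634 -.27 .193
```

```text
t: 8.05
tcp_pos: [0.4142, -0.2555, 0.1822]
tool_rot: [0.729, 0.684, -0.0, -0.0]
force: [2.9, -3.5, -2.5]
finger_gap: 0.146
t 8.05 tcp [ 0.4142 -0.2555  0.1822] F [ 2.9 -3.5 -2.5] gap 0.14563826201272517 q [-0.78  0.42  1.82 -0.    0.9  -0.72]
yaw of tool y deg -3.6689811569251494 z [-0.  0. -1.] remaining(10cm) [-0.004  2.202 -0.109]
t: 8.25
tcp_pos: [0.4134, -0.2555, 0.1812]
tool_rot: [0.729, 0.684, 0.001, 0.001]
force: [4.1, -1.3, 4.0]
finger_gap: 0.147
t 8.25 tcp [ 0.4134 -0.2555  0.1812] F [ 4.1 -1.3  4. ] gap 0.14656699178493524 q [-0.78  0.42  1.83  0.    0.89 -0.72]
yaw of tool y deg -3.6842377016990553 z [ 0.002 -0.001 -1.   ] remaining(10cm) [-0.003  2.211 -0.114]
```

```bash
python3 -m inch '[[1,[0,-0.02,0.025],[0,0,0]],[1,[0,-0.02,0.025],[0,0,0]],[1,[0,-0.02,0.025],[0,0,0]]]' 40
python3 rem.py .634 -.27 .193
python3 - <<'E'
from h import *
for n in('scene','top'):
    p,d=snapshot(n);np.save(n+'5.npy',d)
    c=p[50:250,320:520] if n=='scene' else p[170:370,370:570]
    cv2.imwrite(f'pics/{n}5.png',cv2.resize(c,(600,600)))
E
```

```text
t: 8.55
tcp_pos: [0.4135, -0.2556, 0.181]
tool_rot: [0.73, 0.684, 0.002, 0.003]
force: [4.9, 3.4, 19.5]
finger_gap: 0.147
t 8.55 tcp [ 0.4135 -0.2556  0.181 ] F [ 4.9  3.4 19.5] gap 0.14721337165179746 q [-0.79  0.42  1.83  0.    0.89 -0.72]
yaw of tool y deg -3.7156679585680363 z [ 0.007 -0.003 -1.   ] remaining(10cm) [-1.000e-03  2.211e+00 -1.040e-01]
```

View pics/scene5.png

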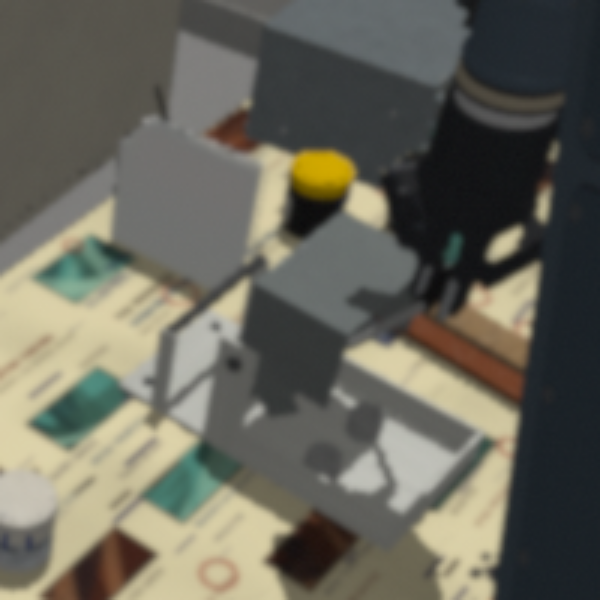

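View pics/top5.png

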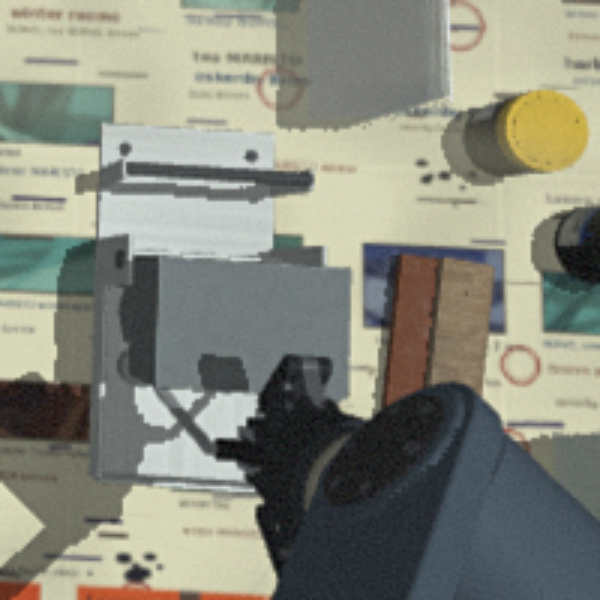

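The bin is at its stop: the force rose to 20 N with no further motion. Two bushes are visible in the tray, at crop pixels (322,458) and (362,420). I'll release and retreat.

```bash
python3 -m inch '[[1,[0,0.01,-0.02],[0,0,0]],[0.2,[0,0.01,-0.02],[0,0,0]],[0,[0,0.01,-0.02],[0,0,0]],[0,[0,0.01,-0.02],[0,0,0]],[0,[0,0.01,-0.02],[0,0,0]]]'
python3 -m inch '[[0,[0,0,-0.1],[0,0,0]],[0,[0,0,-0.25],[0,0,0]],[0,[0,0,-0.5],[0,0,0]],[0,[0,0,-0.8],[0,0,0]],[0,[0,0,-1],[0,0,0]]]'
python3 -m inch '[[0,[-0.4,0,-0.2],[0,0,0]],[0,[-0.8,0,-0.2],[0,0,0]],[0,[-1,0,-0.2],[0,0,0]]]'
python3 -m inch '[[0,[-0.4,0,0],[0,0,0]],[0,[-0.8,0,0],[0,0,0]],[0,[-1,0,0],[0,0,0]],[0,[-1,0,0],[0,0,0]],[0,[-1,0,0],[0,0,0]]]'
python3 - <<'E'
from h import *
for n in('scene','top'):
    p,d=snapshot(n);np.save(n+'6.npy',d);cv2.imwrite(f'pics/{n}6full.png',p)
    c=p[50:250,320:520] if n=='scene' else p[170:370,370:570]
    cv2.imwrite(f'pics/{n}6.png',cv2.resize(c,(600,600)))
E
```

```text
t: 9.15
tcp_pos: [0.4106, -0.2543, 0.1796]
tool_rot: [0.729, 0.684, -0.0, -0.002]
force: [0.2, -0.2, 1.0]
finger_gap: 0.495
t: 9.65
tcp_pos: [0.4118, -0.2555, 0.2827]
tool_rot: [0.729, 0.684, -0.0, 0.001]
force: [0.0, -0.5, -0.5]
finger_gap: 0.505
t: 9.95
tcp_pos: [0.4052, -0.358, 0.3019]
tool_rot: [0.73, 0.684, -0.001, 0.002]
force: [-0.5, -0.4, -0.6]
finger_gap: 0.499
t: 10.45
tcp_pos: [0.3983, -0.4537, 0.2996]
tool_rot: [0.73, 0.684, 0.001, -0.001]
force: [0.4, 0.2, 0.3]
finger_gap: 0.499
```

View pics/scene6.png

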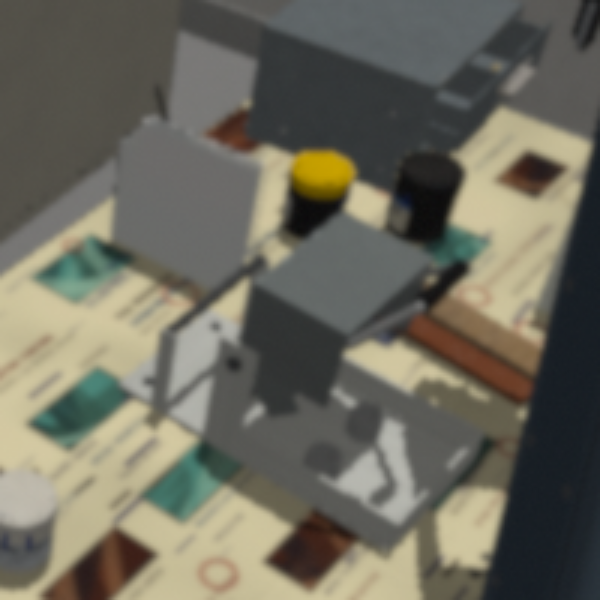

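View pics/top6full.png

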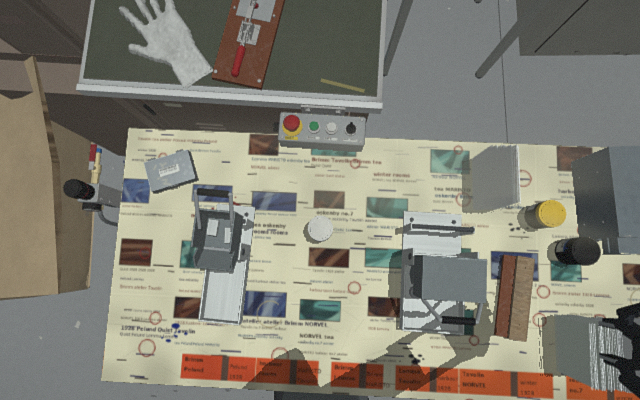

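The bin is still tipped and the narrow bin is closed. I'll check by depth that the two dark spots at scene crop (322,458) and (362,420) are the bushes, and measure the bar's position.

```bash
python3 - <<'E'
from h import *
d=np.load('scene6.npy');P=cloud('scene',d);T=cloud('top',np.load('top6.npy'));p=cv2.imread('pics/scene6full.png')
b=np.array([.634,-.27]);y=np.radians(-3.7);ex=np.array([np.cos(y),np.sin(y)]);ey=np.array([-ex[1],ex[0]]);O=b-.105*ex
def st(Q): return np.array([(Q[:2]-O)@ex,(Q[:2]-O)@ey,Q[2]]).round(3)
for c in((322,458),(322,447),(322,468),(362,420),(362,410),(362,432),(345,440)):
    u,v=round(320+c[0]/3),round(50+c[1]/3);print(c,u,v,st(P[v,u]),p[v,u])
m=(T[...,2]>.19)&(T[...,2]<.22);m[:300]=0;m[:,:425]=0;m[:,490:]=0
Q=T[m];print('bar',st(Q.mean(0)),len(Q)); 
m=np.zeros(m.shape,bool);m[255:295,425:480]=1
q=T[m];print('upper side z',np.percentile(q[:,2],[5,50,95]))
cv2.imwrite('pics/z6.png',cv2.resize(p[160:240,400:490],None,fx=7,fy=7,interpolation=cv2.INTER_CUBIC))
E
```

```text
(322, 458) 427 203 [-0.077  0.03   0.012] [69 69 70]
(322, 447) 427 199 [-0.075  0.033  0.028] [69 70 69]
(322, 468) 427 206 [-0.086  0.048  0.023] [72 73 74]
(362, 420) 441 190 [-0.083 -0.019  0.027] [69 70 70]
(362, 410) 441 187 [-0.076 -0.034  0.021] [68 69 68]
(362, 432) 441 194 [-0.088 -0.016  0.017] [68 69 68]
(345, 440) 435 197 [-0.078 -0.008  0.005] [90 93 93]
bar [-0.114  0.002  0.205] 362
upper side z [0.10759753 0.17573143 0.17824548]
```

View pics/z6.png

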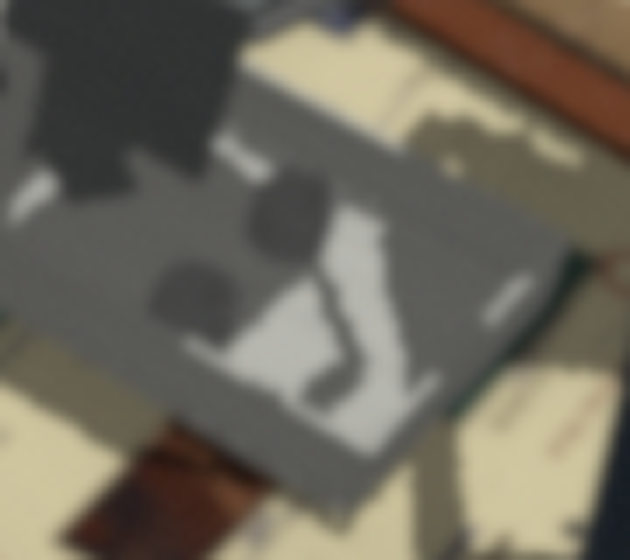

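Both bushes rest in the tray at stand x of about -0.08, with y about +0.03 and -0.02 and depth readings up to 28 mm. They haven't moved between the two pictures. The bar is at x = -0.114, where the stop should put it. I'm handing in.

```bash
python3 -c "
from station import *
s=sense();print(s['t'],s['force'].round(1));sign_off()"
```

```text
10.55 [ 0.6  0.4 -0.1]
the job is handed in; nothing more can be done
```

I pulled the wider bin over by its bar to the stop, let go, backed the arm clear, and handed the job in at 10.55 s. `sign_off` gives no verdict, so this rests on my last checks:

- **Wider bin:** at its stop. Before I let go, the force rose to about 20 N with no further motion. Afterwards the bar measured at x = -0.114 m in the stand's frame, against -0.115 m expected.
- **Bushes:** two dark objects of bush size lie on the tray floor at about x = -0.08 m, y = +0.03 and -0.02 m. Their surfaces read no more than 28 mm above the table, and they were in the same place in two pictures about 2 s apart. They lie in shadow and I could not see the bores, so I identified them by size, height and position.
- **Narrower bin:** looks closed and unchanged in the last top view. I did not measure its angle.
- **Robot:** touching nothing at hand-in. The highest force read was about 20 N, and no check failed or disagreed.

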